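# Press a label holder home behind the organizer's lip

## Robot

A 6-joint arm with a two-finger parallel gripper is mounted at the origin on the work surface. World frame = base frame: x ahead of the robot, y to its left, z up, the work surface at z = 0. Lengths are in m, angles in degrees, forces in N, time in s.
With the tool pointing down it reaches from about 0.4 to 0.825 m from the base axis. Payload 7 kg.
Tool frame: the origin (TCP) lies on the centre line of the jaws, within the pads' length; the fingertips stand 8 mm ahead of it and the grasp point (between the pads) lies 11 mm behind it; z points along the fingers, y is the line along which they close (so a half turn about z gives the same grasp; the last joint's range is limited). The gripper opens to 88 mm and grips with 3 to 60 N. Pads are 19 mm wide; open, the fingers measure 130 mm over their backs; the gripper's body (78 mm by 193 mm) begins 47 mm behind the grasp point.
Start: joints at [87.382, 20.546, 0.682, 0, -70.136, -16.507], TCP at [0.221, 0.638, 0.235] pointing down, gripper open.
Joint ranges: [-176.03, 176.03], [-82.01, 121.73], [-58.28, 71.71], [-173.87, 95.51], [-174.79, -0.11], [-173.66, 173.66]. Speed limits (degrees/s): [136.94, 136.94, 172.46, 180, 180, 180].

## Interface

Orientations are given as [roll, pitch, yaw] about the fixed x, y, z axes, in that order (R = Rz(yaw) Ry(pitch) Rx(roll)).
In Python, from plant import r gives the robot as it stands.
- The arm moves only by the tool carry_out, never from a script. Its argument "targets" is a list of rows, each a list of 6 numbers: the shift along the tool's x, y, z scaled (see below), then the turn, a rotation vector about the tool's x, y, z scaled (see below). A call has 1 to 5 rows; each row shifts and turns the commanded pose from where the row before left it, along the tool's axes as they then stand; what a row does not reach is not made up. The controller multiplies each number of a shift by 0.5 m and each number of a turn by 60 degrees. A row lasts 1/8 s, in which the tool goes at most 62.5 mm and 10.7 degrees, less where a joint would pass 70% of its speed; a pose out of reach is approached as far as the arm can. A call with a number of a shift or a turn outside -1 to 1 is refused whole. A call with a gripper value outside its range is refused whole. "hand" is the opening, from 0 (shut) to 1 (fully open), set as the call begins (left out, the last holds). The fingers move at their own pace and stop on an object; "squeeze" is the grip in N (left out, the last holds). Time passes only in rows, so rows that do not move let the fingers close. It gives the time, the measured TCP pose, the force, the opening and the grip force at its end, in the units of the state.
- r.get_state(): the state, without advancing time (a new reading comes with each control period).
- r.capture(name): name is "side" or "top"; returns the picture (420x560x3 uint8, red, green, blue); there is no depth.
- r.camera_info(name): a dict with "K" (3x3 intrinsics, pixels), "eye" and "attitude" of the camera in the world. Camera axes: x right, y down, z forward; pixel columns grow to the right and rows downward; lengths in m; the calibration is good to about 2 mm. A picture is of the moment at which its call begins. camera_info takes no time and is no camera call.
- r.close_job(): hands the job in; it is judged then, once.
The state is a dict: "time_s": time; "joints": joint angles; "qd": joint speeds; "joint_torque": joint torques, N m; "tcp_pos": TCP position; "eef_rot": TCP orientation; "contact_force": force on the tool from outside, world axes, zero at the start; "moment": the same for the moment, N m; "gripper_width": finger opening in m; "gripper_force": force on a finger pad.
Only numpy, scipy, OpenCV 4.12 (cv2) and the standard library are available. Lean on these libraries where they do the work, as an engineer would, in place of code of your own. Each camera call takes 0.05 s, during which the arm holds its last target. There are 200 camera calls.

## Task

Put the loose label holder into the empty label bay of the blue parts organizer: turn the catch of that bay counter-clockwise out of the way until it clicks over and points straight out of the front, then lay the holder flat on the ledge with its rib on the open, front side and push it in behind the lip, square between the guides, until it is fully home against its ejector spring. Finish while still holding it pressed fully home with the fingers, so that I can swing the catch back over its edge; leave the catch open and the other things on the counter where they are.

Things in the scene. Friction and masses are not known exactly. Their poses are not given: they have to be found in the camera images.
- organizer: Fixed blue plastic parts organizer, 270 mm wide (y), 210 deep (x). Origin: on the counter; x points from its front to its back. From x = -115 to -5 mm a flat label ledge, 50 mm high; behind it, to x = +97, a compartment housing with a hinged flap, 93 mm high. Two label bays: the one at y = +75 mm has its holder fixed in, catch shut; the one at y = -45 mm is empty.
- lip_edge (a point): Front edge of the lip in the empty bay, organizer frame (-17, -45, +58) mm. The lip runs along the foot of the housing: underside 8 mm above the ledge (front edge flared a little upward), top 13 mm. Two side guides stand on the ledge, 6 mm high, 84 mm apart inside, from the housing forward to 15 mm before this edge, with flared mouths reaching 25 mm before it.
- bay_home (a point): Where the holder's origin lies when fully home in the empty bay: organizer frame (-35, -45, +50) mm, on the ledge; axes as the organizer's. The holder's far edge is then 12 mm behind the lip's front edge, against the housing. Over the last 8 mm a sprung ejector pushes back, 3 N where first met, 7 N at home, then a solid stop.
- ejector (a joint): Sprung steel ejector bar hidden behind the lip in the empty bay: 0 m out, 0.008 m when the holder is fully home; it springs back if the holder is let go.
- catch (a joint): Turn catch of the empty bay: steel wing 50 mm long, black knob bar on top, vertical pivot 39 mm before (-x) and 60 mm to the -y side of bay_home. Rad: 0 = shut, wing to the organizer's +y, across the bay; counter-clockwise from above to 1.57 = open, wing to -x, out of the front. A sprung ball detent resists with up to 0.1 N m, tips over at 0.79 and then pulls it open by itself if let go.
- catch_grip (a point): On the pivot axis of that catch, 22 mm above the ledge: the height to grip the knob bar. The bar is 12 mm thick, 36 mm long, 9 to 29 mm above the ledge; the wing lies under it in the same direction, top 6 mm above the ledge. The axes turn with the catch: bar and wing lie along y, and at 0 the axes are the organizer's.
- holder: Loose grey label holder, 45 g, lying flat on the counter, rib up: a plate 60 mm (its x) by 80 mm (its y), 5 mm thick, with a paper label on it and an upright finger rib. Origin: centre of the plate's underside. Its far edge (+x, at +30 mm) goes behind the lip.
- holder_rib (a point): Middle of the finger rib of the holder: 15 mm from the origin towards -x and 15 mm above the underside. The rib is 10 mm thick (x), 50 mm long (y) and runs from 5 to 25 mm above the underside of the plate.
- baseplate: Loose aluminium truck baseplate, 80 x 56 mm, 40 mm high; bystander. Origin: centre of its underside.
- wheels: Stack of three green wheels on a bolt, 54 mm across, 109 mm high; bystander. Origin: centre of its underside.
- wrench: Steel socket wrench, 190 mm long along its x, 42 mm high at the socket; bystander. Origin: underside, near its middle.
- grip: Yellow silicone handle grip, 105 mm long along its x, 32 mm wide, lying; bystander. Origin: centre of its underside.

How it is judged:
By the outcome, as a careful person would: the job done as asked, in the order asked, and still so for the second after the job is handed in, while the arm keeps its last pose, push and grip.
It also fails if it takes over 53 s, if anything falls off the work surface, if the arm or the gripper's body presses on something with over 40 N, if the wrist force passes 120 N, or if a joint passes its speed limit or range.

## Working session

There is one attempt and no reset: what is moved stays moved. The work goes in short steps, Python scripts to look and compute and a tool call to move; the robot and the scene stay as the last step left them, time stands still between calls to the robot, and variables do not carry over. Pictures are saved under pics/ and viewed, at most 10 in all, crops included, and the job is handed in when it is done.

Besides the shell and the picture viewer there is one more tool, called after "Call:" as name([rows], argument=value, ...), one row to a line, values as JSON. carry_out: Moves the arm, as the interface text tells. Its arguments: {"type":"object","properties":{"targets":{"type":"array","items":{"type":"array","items":{"type":"number","minimum":-1,"maximum":1}}},"hand":{"type":"number"},"squeeze":{"type":"number"}},"required":["targets"]}

```bash
mkdir -p pics; ls
python3 - <<'E'
from plant import r
import cv2
for n in("top","side"):
    im=r.capture(n); cv2.imwrite(f"pics/{n}0.png",im[:,:,::-1]); print(n,r.camera_info(n))
s=r.get_state(); print(s)
E
```

```text
pics
top {'K': array([[385.24673434,   0.        , 275.75547814],
       [  0.        , 385.24673434, 211.05745172],
       [  0.        ,   0.        ,   1.        ]]), 'eye': array([0.42428051, 0.01984581, 1.02394346]), 'attitude': array([-172.48062212,   -1.29872996,  -89.07720684])}
side {'K': array([[469.88887473,   0.        , 281.50158721],
       [  0.        , 469.88887473, 212.02593621],
       [  0.        ,   0.        ,   1.        ]]), 'eye': array([ 0.1520036 , -0.88934716,  0.85554058]), 'attitude': array([-127.86542568,    1.17920512,  -23.47715277])}
{'time_s': 0.1, 'joints': array([ 8.73804139e+01,  2.05873184e+01,  6.38535791e-01, -1.83552007e-02,
       -7.01349141e+01, -1.65080894e+01]), 'qd': array([-0.04698265, -0.15986578,  0.12337628,  0.01046073,  0.07015561,
       -0.06235605]), 'joint_torque': array([-1.19418033e-03, -5.84162235e+01,  2.93755746e+01,  7.01562345e+00,
        1.02669076e-02, -4.25422479e-05]), 'tcp_pos': array([0.22104823, 0.63732796, 0.23371086]), 'eef_rot': array([ 1.79914850e+02, -7.24009817e-03, -1.91339199e+01]), 'contact_force': array([-0.33084184, -0.44425083,  0.67755024]), 'moment': array([ 0.03134631,  0.00550208, -0.01789976]), 'gripper_force': 0.0, 'gripper_width': 0.08787139542278241}
```

View pics/top0.png

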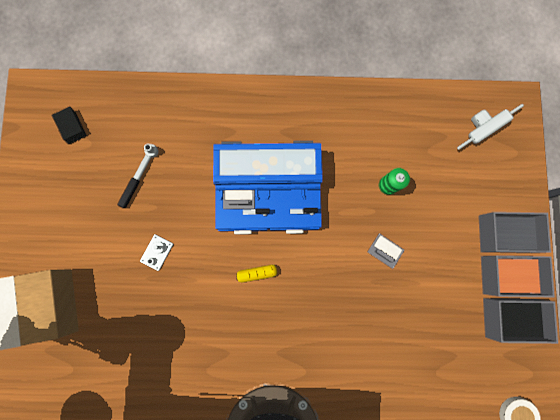

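View pics/side0.png

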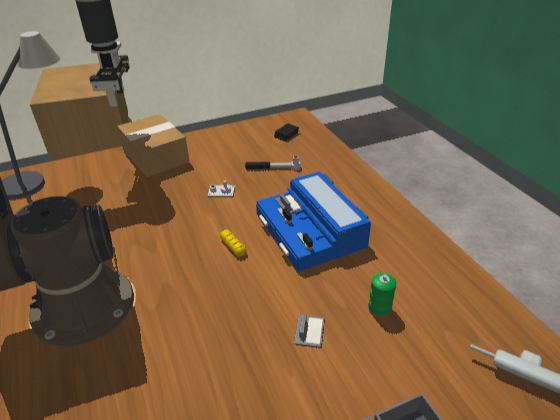

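```bash
cat > h.py <<'E'
import numpy as np, cv2
from scipy.spatial.transform import Rotation as Ro
from plant import r
def cast(n,px,z):
    c=r.camera_info(n); R=Ro.from_euler('xyz',c['attitude'],degrees=True).as_matrix()
    d=R@np.linalg.solve(c['K'],[px[0],px[1],1.]); e=c['eye']
    return e+d*(z-e[2])/d[2]
def proj(n,p):
    c=r.camera_info(n); R=Ro.from_euler('xyz',c['attitude'],degrees=True).as_matrix()
    q=c['K']@(R.T@(np.array(p)-c['eye'])); return q[:2]/q[2]
E
python3 - <<'E'
import cv2,numpy as np
from h import *
t=cv2.imread('pics/top0.png'); s=cv2.imread('pics/side0.png')
a=cv2.resize(t[135:245,205:335],None,fx=4.5,fy=4.5,interpolation=cv2.INTER_CUBIC)
b=cv2.resize(s[165:275,250:380],None,fx=4.5,fy=4.5,interpolation=cv2.INTER_CUBIC)
c=cv2.resize(t[225:275,360:412],None,fx=4,fy=4,interpolation=cv2.INTER_CUBIC)
d=cv2.resize(s[305:355,285:337],None,fx=4,fy=4,interpolation=cv2.INTER_CUBIC)
cv2.imwrite('pics/cA.png',a)
e=np.hstack([c,d]); cv2.imwrite('pics/cC.png',e)
hsv=cv2.cvtColor(t,cv2.COLOR_BGR2HSV)
m=cv2.inRange(hsv,(100,120,60),(125,255,255))
n,l,st,ce=cv2.connectedComponentsWithStats(m)
k=1+np.argmax(st[1:,4]); print(st[k])
ct=max(cv2.findContours((l==k).astype('uint8'),0,2)[0],key=cv2.contourArea)
ap=cv2.approxPolyDP(cv2.convexHull(ct),2.0,True)[:,0]
for p in ap: print(p,cast('top',p,.05).round(4),cast('top',p,.093).round(4))
E
```

```text
[ 213  143  109   88 5741]
[320 143] [ 0.7352 -0.1131  0.05  ] [ 0.7214 -0.1073  0.093 ]
[320 227] [ 0.5145 -0.1134  0.05  ] [ 0.5105 -0.1075  0.093 ]
[263 230] [0.5042 0.0314 0.05  ] [0.5007 0.0309 0.093 ]
[216 228] [0.5071 0.1502 0.05  ] [0.5035 0.1444 0.093 ]
[214 144] [0.726  0.1633 0.05  ] [0.7127 0.157  0.093 ]
```

View pics/cA.png

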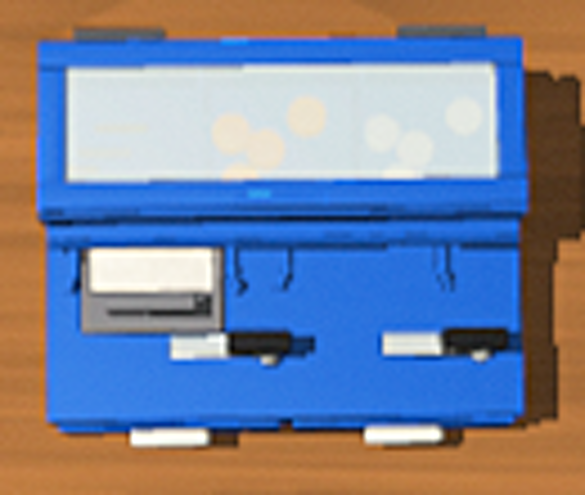

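View pics/cC.png

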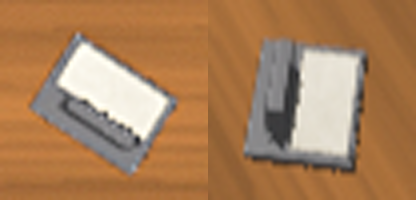

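```bash
cat > m.py <<'E'
from h import *
def comps(n,img,m,roi,z,k=3):
    x0,y0,x1,y1=roi; mm=np.zeros_like(m); mm[y0:y1,x0:x1]=m[y0:y1,x0:x1]
    for c in sorted(cv2.findContours(mm,0,1)[0],key=cv2.contourArea)[::-1][:k]:
        w=np.array([cast(n,p,z)[:2] for p in c[:,0]])*1000
        (cx,cy),(a,b),t=cv2.minAreaRect(w.astype('float32'))
        print(n,'px',c[:,0].mean(0).round(1),'world mm',round(cx,1),round(cy,1),'size',round(a,1),round(b,1),'ang',round(t,1))
E
python3 - <<'E'
from m import *
t=cv2.imread('pics/top0.png'); s=cv2.imread('pics/side0.png')
for n,im,rk,rh in(('top',t,(205,190,330,232),(360,225,412,275)),('side',s,(260,180,345,265),(285,310,337,352))):
    F=4; big=im; 
    hsv=cv2.cvtColor(im,cv2.COLOR_BGR2HSV); H,S,V=cv2.split(hsv)
    print('knob dark'); comps(n,im,((im.max(2)<60)*255).astype('uint8'),rk,.079)
    print('wing'); comps(n,im,((S<60)&(V>110))*np.uint8(255),rk,.056,5)
    print('holder'); comps(n,im,((S<80))*np.uint8(255),rh,.005,2)
# organizer edges in top view
g=cv2.cvtColor(t,cv2.COLOR_BGR2HSV)
def sub(a):
    d=np.abs(np.diff(a.astype(float))); i=d.argmax(); q=d[max(0,i-1):i+2]; return i-1+(q*np.arange(len(q))).sum()/q.sum()+.5 
V=t[:,:,0].astype(float); S=t[:,:,0].astype(float)-t[:,:,2]
for nm,cols in(('front',list(range(218,232))+list(range(255,284))+list(range(306,319))),):
    P=np.array([(c,222+sub(S[222:236,c])) for c in cols]); W=np.array([cast('top',p,.05)[:2] for p in P]); f=np.polyfit(W[:,1],W[:,0],1); print(nm,f, np.std(W[:,0]-np.polyval(f,W[:,1])), P[::8])
for nm,a,b in(('L',206,224),('R',312,328)):
    P=np.array([(a+sub(S[y,a:b]),y) for y in range(196,224)]); W=np.array([cast('top',p,.05)[:2] for p in P]); f=np.polyfit(W[:,0],W[:,1],1); print(nm,f,np.polyval(f,.56),np.std(W[:,1]-np.polyval(f,W[:,0])))
E
```

```text
knob dark
top px [310.1 210. ] world mm 552.4 -85.7 size 12.5 32.4 ang 1.1
top px [262.1 211. ] world mm 548.9 33.2 size 10.0 32.2 ang 1.1
top px [245.8 203.6] world mm 569.3 78.2 size 7.5 32.1 ang 1.1
wing
top px [239.6 201.1] world mm 573.9 93.7 size 61.6 81.4 ang 1.2
top px [295.8 211.1] world mm 553.5 -51.4 size 10.2 30.6 ang 1.1
top px [294.3 230.5] world mm 505.1 -48.1 size 5.1 42.9 ang 1.0
top px [242.5 230.6] world mm 501.5 82.7 size 2.5 42.6 ang 1.0
top px [311.  213.5] world mm 547.9 -89.6 size 2.6 5.1 ang 1.1
holder
top px [385.5 250.6] world mm 459.0 -293.7 size 80.4 59.9 ang 57.0
knob dark
side px [285.9 209.3] world mm 551.6 42.4 size 100.5 18.6 ang 72.7
side px [307.2 240.2] world mm 548.0 -98.2 size 17.4 48.0 ang 0.9
side px [291. 209.] world mm 564.0 34.7 size 0.0 0.0 ang 0.0
wing
side px [325.7 199. ] world mm 692.1 61.7 size 65.6 245.4 ang 1.8
side px [290.3 201. ] world mm 591.4 98.5 size 27.5 92.6 ang 2.3
side px [283.5 248. ] world mm 492.2 -77.4 size 9.7 45.0 ang 1.7
side px [279.9 205.9] world mm 554.8 86.2 size 80.3 19.6 ang 76.3
side px [263.  219.5] world mm 487.8 51.8 size 9.9 43.3 ang 0.6
holder
side px [309.3 330.8] world mm 457.0 -297.5 size 82.6 59.7 ang 57.1
front [-0.03175357  0.50541126] 0.001071134190015266 [[218.         230.53383459]
 [226.         230.55444126]
 [257.         229.75      ]
 [265.         229.82631579]
 [273.         229.81118881]
 [281.         229.73101266]
 [311.         229.41509434]]
L [0.0354386  0.13541856] 0.1552641744380599 3.3271963209806817e-05
R [ 0.04078323 -0.13739964] -0.11456103313552383 0.00019301521074720896
```

Run:
```python
from m import *
a=np.radians(1.85); O=np.array([.6233,.0219])
Rm=np.array([[np.cos(a),-np.sin(a)],[np.sin(a),np.cos(a)]])
def W(x,y,z): return [*(O+Rm@np.array([x,y])/1000),.05+z/1000]
print('holder corners',cast('top',(223.2,208.8),.0525),cast('top',(254.5,208.8),.0525),'pred',W(-65,115,5),W(-65,35,5))
print('lip edge x at',cast('top',(300,189.9),.063),W(-17,-45,13))
print('housing topfront',cast('top',(268,183.5),.093), W(-5,0,43))
fr=[]
out=[]
for n in('top','side'):
    im=cv2.imread(f'pics/{n}0.png'); x0,y0,w=(205,135,130) if n=='top' else (250,165,130)
    b=cv2.resize(im[y0:y0+110,x0:x0+w],None,fx=3,fy=3,interpolation=cv2.INTER_CUBIC)
    def dr(P,c):
        q=np.array([(proj(n,W(*p))-[x0,y0]+.5)*3 for p in P]); cv2.polylines(b,[q.astype('int32')],len(P)>2,c,1)
    for y in(-105,15):
        dr([(-80,y-18,29),(-68,y-18,29),(-68,y+18,29),(-80,y+18,29)],(0,0,255))
    dr([(-115,-135,0),(-115,135,0),(-5,135,0),(-5,-135,0)],(0,255,255))
    dr([(-65,35,5),(-65,115,5),(-17,115,5),(-17,35,5)],(0,255,0))
    dr([(-17,-87,13),(-17,-3,13)],(255,255,255)); dr([(-42,-87,6),(-17,-87,6)],(255,255,255)); dr([(-42,-3,6),(-17,-3,6)],(255,255,255))
    out.append(b)
cv2.imwrite('pics/ov.png',np.hstack(out))
```

```text
holder corners [0.55610948 0.13338985 0.0525    ] [0.5576358  0.05403876 0.0525    ] pred [np.float64(0.5546213372147792), np.float64(0.1347416646369325), 0.055] [np.float64(0.5572039756968412), np.float64(0.054783363138770524), 0.055]
lip edge x at [ 0.60683568 -0.06057542  0.063     ] [np.float64(0.6077615950778004), np.float64(-0.023625355270154285), 0.063]
housing topfront [0.61552814 0.02090529 0.093     ] [np.float64(0.6183026061563648), np.float64(0.021738585094871126), 0.093]
```

View pics/ov.png

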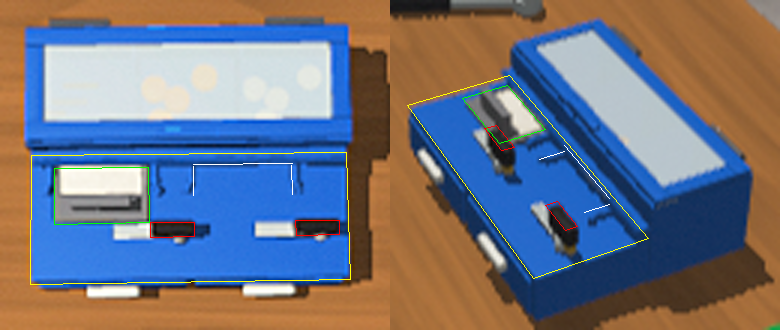

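```bash
cat >> h.py <<'E'
def go(p,yaw,from_=None):
    s=r.get_state(); P,E=from_ if from_ else (s['tcp_pos'],s['eef_rot'])
    R=Ro.from_euler('xyz',E,degrees=True); d=R.inv().apply(np.array(p)-P)
    print('now',np.round(P,4),np.round(E,2),'shift units',(d/.5).round(4),'then tool rotvec units',(((R.inv()*Ro.from_euler('xyz',[180,0,yaw],degrees=True)).as_rotvec(degrees=True))/60).round(4),'F',s['contact_force'].round(1),'w',round(s['gripper_width'],4),round(s['gripper_force'],1),'t',round(s['time_s'],2))
E
python3 -c "
from h import *
go([.5527,-.0855,.20],-88.15)"
```

```text
now [0.221  0.6373 0.2337] [ 1.7991e+02 -1.0000e-02 -1.9130e+01] shift units [1.1005 1.1483 0.0693] then tool rotvec units [ 1.2000e-03 -1.0000e-03  1.1503e+00] F [-0.3 -0.4  0.7] w 0.0879 0.0 t 0.1
```

Call:
carry_out([
  [0.0734,0.0766,0.0046,0,0,0],
  [0.0734,0.0766,0.0046,0,0,0],
  [0.0734,0.0766,0.0046,0,0,0],
  [0.0734,0.0766,0.0046,0,0,0],
  [0.0734,0.0766,0.0046,0,0,0],
], hand=0.45, squeeze=30)

```text
time_s: 0.72
tcp_pos: [0.3321, 0.3948, 0.2228]
eef_rot: [180.0, 0.0, -19.1]
contact_force: [1.0, 1.2, -0.0]
gripper_width: 0.0436
gripper_force: 0.0
```

Call:
carry_out([
  [0.0734,0.0766,0.0046,0,0,0],
  [0.0734,0.0766,0.0046,0,0,0],
  [0.0734,0.0766,0.0046,0,0,0],
  [0.0734,0.0766,0.0046,0,0,0],
  [0.0734,0.0766,0.0046,0,0,0],
])

```text
time_s: 1.35
tcp_pos: [0.4427, 0.1539, 0.2115]
eef_rot: [-180.0, -0.0, -19.1]
contact_force: [0.9, 1.3, -0.2]
gripper_width: 0.0393
gripper_force: 0.0
```

Call:
carry_out([
  [0.0734,0.0766,0.0046,0,0,0],
  [0.0734,0.0766,0.0046,0,0,0],
  [0.0734,0.0766,0.0046,0,0,0],
  [0.0734,0.0766,0.0046,0,0,0],
  [0.0734,0.0766,0.0046,0,0,0],
])

```text
time_s: 1.98
tcp_pos: [0.5535, -0.0872, 0.1998]
eef_rot: [-180.0, 0.0, -19.1]
contact_force: [1.0, 1.2, 1.0]
gripper_width: 0.0393
gripper_force: 0.0
```

Call:
carry_out([
  [0,0,0,0,0,0.1643],
  [0,0,0,0,0,0.1643],
  [0,0,0,0,0,0.1643],
  [0,0,0,0,0,0.1643],
  [0,0,0,0,0,0.1643],
])

```text
time_s: 2.6
tcp_pos: [0.5528, -0.0855, 0.1997]
eef_rot: [180.0, 0.0, -68.7]
contact_force: [0.0, 0.4, 0.7]
gripper_width: 0.0394
gripper_force: 0.0
```

Call:
carry_out([
  [0,0,0,0,0,0.1643],
  [0,0,0,0,0,0.1643],
  [0,0,0,0,0,0],
  [0,0,0,0,0,0],
])

```text
time_s: 3.1
tcp_pos: [0.5529, -0.0854, 0.1999]
eef_rot: [180.0, 0.0, -87.9]
contact_force: [0.3, 1.0, -0.1]
gripper_width: 0.0397
gripper_force: 0.0
```

```bash
python3 -c "
from h import *
go([.5527,-.0855,.10],-88.15)
im=r.capture('top'); print(proj('top',r.get_state()['tcp_pos']))
im2=r.capture('side'); print(proj('side',r.get_state()['tcp_pos']))
cv2.imwrite('pics/t1.png',cv2.resize(np.hstack([im[140:280,230:370],im2[120:260,240:380]])[:,:,::-1],None,fx=2.8,fy=2.8))"
```

```text
now [ 0.5529 -0.0854  0.1999] [179.98   0.   -87.92] shift units [1.000e-04 4.000e-04 1.998e-01] then tool rotvec units [0.0003 0.     0.0039] F [ 0.3  1.  -0.1] w 0.0397 0.0 t 3.1
[316.62646322 202.87706551]
[307.33050208 197.62352244]
```

View pics/t1.png

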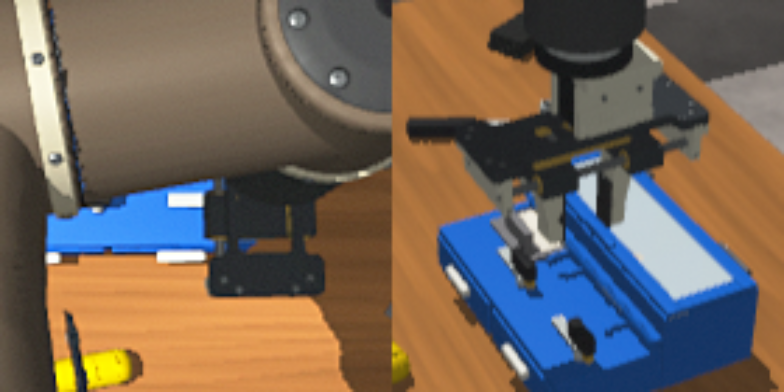

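Call:
carry_out([
  [0,0,0.0666,0,0,0.003],
  [0,0,0.0666,0,0,0],
  [0,0,0.0666,0,0,0],
  [0,0,0.0666,0,0,0],
  [0,0,0,0,0,0],
])

```text
time_s: 3.82
tcp_pos: [0.5512, -0.0857, 0.0647]
eef_rot: [179.7, -0.0, -88.3]
contact_force: [0.0, -0.2, 0.0]
gripper_width: 0.0395
gripper_force: 0.0
```

Call:
carry_out([
  [0,0,0,0,0,0],
  [0,0,0,0,0,0],
  [0,0,0,0,0,0],
  [0,0,0,0,0,0],
], hand=0, squeeze=15)

```text
time_s: 4.32
tcp_pos: [0.5553, -0.0852, 0.0683]
eef_rot: [-179.7, 0.0, -88.3]
contact_force: [4.1, -0.1, 1.2]
gripper_width: 0.0115
gripper_force: 18.2
```

Call:
carry_out([
  [0,-0.004,0,0,0,0],
  [0,0,0,0,0,-0.1667],
  [0,0,0,0,0,-0.1667],
  [0,0,0,0,0,-0.1667],
  [0,0,0,0,0,-0.1667],
])

```text
time_s: 4.95
tcp_pos: [0.5557, -0.0852, 0.0682]
eef_rot: [-179.9, -0.1, -47.9]
contact_force: [0.4, 1.9, 8.3]
gripper_width: 0.012
gripper_force: 18.2
```

Call:
carry_out([
  [0,0,0,0,0,-0.1667],
  [0,0,0,0,0,-0.1667],
  [0,0,0,0,0,-0.1667],
  [0,0,0,0,0,-0.1667],
  [0,0,0,0,0,-0.1667],
])

```text
time_s: 5.58
tcp_pos: [0.5559, -0.085, 0.0682]
eef_rot: [-180.0, -0.1, 2.1]
contact_force: [-0.2, 2.9, 7.4]
gripper_width: 0.0116
gripper_force: 17.9
```

Call:
carry_out([
  [0,0,0,0,0,0],
  [0,0,0,0,0,0],
])

```text
time_s: 5.82
tcp_pos: [0.5558, -0.085, 0.0682]
eef_rot: [-180.0, -0.1, 1.8]
contact_force: [-1.8, 2.9, 8.1]
gripper_width: 0.0118
gripper_force: 18.2
```

```bash
python3 -c "
from h import *
go([.5527,-.0855,.17],1.85); print(r.get_state()['moment'])"
```

```text
now [ 0.5558 -0.085   0.0682] [-1.7998e+02 -1.1000e-01  1.7500e+00] shift units [-0.0059  0.0008 -0.2036] then tool rotvec units [-0.0003 -0.0018 -0.0016] F [-1.8  2.9  8.1] w 0.0118 18.2 t 5.83
[0.98947496 0.27800545 0.09076443]
```

Call:
carry_out([
  [0,0,0,0,0,0],
  [0,0,0,0,0,0],
  [0,0,-0.05,0,0,0],
  [0,0,-0.07,0,0,0],
  [0,0,-0.08,0,0,0.1735],
], hand=0.4)

```text
time_s: 6.45
tcp_pos: [0.554, -0.0855, 0.1671]
eef_rot: [180.0, 0.1, -8.9]
contact_force: [1.3, 1.1, -0.4]
gripper_width: 0.035
gripper_force: 0.0
```

Call:
carry_out([
  [0,0,0,0,0,0.1735],
  [0,0,0,0,0,0.1735],
  [0,0,0,0,0,0.1735],
  [0,0,0,0,0,0.1735],
  [0,0,0,0,0,0.1735],
])

```text
time_s: 7.08
tcp_pos: [0.5544, -0.0854, 0.1664]
eef_rot: [179.9, 0.0, -61.1]
contact_force: [-0.1, -0.3, -0.6]
gripper_width: 0.0351
gripper_force: 0.0
```

Call:
carry_out([
  [0,0,0,0,0,0.1735],
  [0,0,0,0,0,0.1735],
  [0,0,0,0,0,0.1735],
  [0,0,0,0,0,0.1735],
  [0,0,0,0,0,0.1735],
])

```text
time_s: 7.7
tcp_pos: [0.5544, -0.0854, 0.1664]
eef_rot: [179.9, -0.0, -113.2]
contact_force: [-0.2, -0.4, 0.7]
gripper_width: 0.0348
gripper_force: 0.0
```

Call:
carry_out([
  [0,0,0,0,0,0.17],
  [0,0,0,0,0,0],
  [0,0,0,0,0,0],
])

```text
time_s: 8.07
tcp_pos: [0.5548, -0.0854, 0.1667]
eef_rot: [180.0, -0.0, -122.8]
contact_force: [-0.2, 0.3, -1.1]
gripper_width: 0.0349
gripper_force: 0.0
```

```bash
python3 -c "
from m import *
go([.4465,-.2868,.10],-123)
im=cv2.cvtColor(r.capture('top'),4); im2=cv2.cvtColor(r.capture('side'),4); cv2.imwrite('pics/t2.png',im);cv2.imwrite('pics/s2.png',im2)
for n,i,roi in(('top',im,(360,225,412,275)),('side',im2,(285,310,337,352))):
  h=cv2.cvtColor(i,40)
  for z in(.005,): comps(n,i,(h[:,:,1]<80)*np.uint8(255),roi,z,1)
t=cv2.imread('pics/side0.png')
cv2.imwrite('pics/c2.png',cv2.resize(np.hstack([im[140:280,230:370],im2[140:280,240:380]]),None,fx=2.8,fy=2.8))"
```

```text
now [ 0.5548 -0.0854  0.1667] [ 1.7997e+02 -2.0000e-02 -1.2278e+02] shift units [ 0.4558 -0.0361  0.1335] then tool rotvec units [ 0.0005 -0.0003  0.0036] F [-0.2  0.3 -1.1] w 0.0349 0.0 t 8.07
top px [385.5 250.6] world mm 459.5 -293.6 size 80.7 60.6 ang 57.0
side px [309.3 330.8] world mm 457.0 -297.5 size 82.6 59.7 ang 57.1
```

View pics/c2.png

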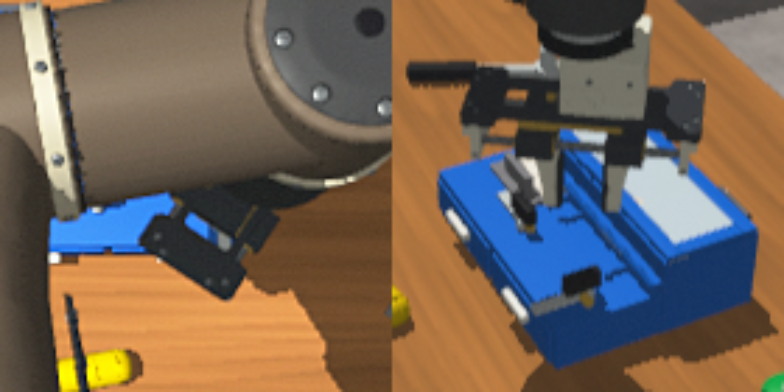

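Call:
carry_out([
  [0.0906,-0.0073,0.0,0,0,0.004],
  [0.0906,-0.0073,0.0,0,0,0],
  [0.0906,-0.0073,0.0,0,0,0],
  [0.0906,-0.0073,0.0,0,0,0],
  [0.0906,-0.0073,0.09,0,0,0],
])

```text
time_s: 8.8
tcp_pos: [0.4488, -0.286, 0.1255]
eef_rot: [-179.6, 0.1, -123.1]
contact_force: [0.5, -0.6, -2.1]
gripper_width: 0.0351
gripper_force: 0.0
```

Call:
carry_out([
  [0,0,0.09,0,0,0],
  [0,0,0.033,0,0,0],
  [0,0,0,0,0,0],
  [0,0,0,0,0,0],
  [0,0,0,0,0,0],
])

```text
time_s: 9.43
tcp_pos: [0.4476, -0.284, 0.0625]
eef_rot: [-179.9, 0.0, -123.2]
contact_force: [0.1, -0.6, 0.4]
gripper_width: 0.035
gripper_force: 0.0
```

```bash
python3 -c "
from m import *
go([.4475,-.2858,.0155],-123)
im2=cv2.cvtColor(r.capture('side'),4)
cv2.imwrite('pics/c3.png',cv2.resize(im2[270:370,240:380],None,fx=5,fy=5))"
```

```text
now [ 0.4476 -0.284   0.0625] [-1.7989e+02  4.0000e-02 -1.2320e+02] shift units [ 0.0032 -0.0015  0.094 ] then tool rotvec units [-0.0018  0.0006 -0.0033] F [ 0.1 -0.6  0.4] w 0.035 0.0 t 9.43
```

View pics/c3.png

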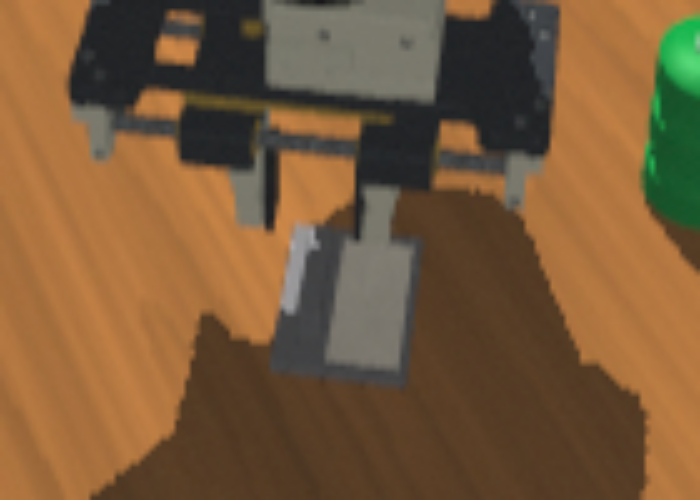

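Call:
carry_out([
  [0.0032,-0.0015,0.047,0,0,-0.003],
  [0,0,0.03,0,0,0],
  [0,0,0.017,0,0,0],
  [0,0,0,0,0,0],
  [0,0,0,0,0,0],
])

```text
time_s: 10.1
tcp_pos: [0.4468, -0.2858, 0.0147]
eef_rot: [-180.0, 0.0, -123.1]
contact_force: [0.6, 0.1, -0.2]
gripper_width: 0.035
gripper_force: 0.0
```

Call:
carry_out([
  [0,0,0,0,0,0],
  [0,0,0,0,0,0],
  [0,0,0,0,0,0],
  [0,0,0,0,0,0],
], hand=0, squeeze=40)

```text
time_s: 10.6
tcp_pos: [0.4467, -0.2858, 0.0146]
eef_rot: [-180.0, 0.0, -123.1]
contact_force: [0.3, 0.2, 0.7]
gripper_width: 0.0093
gripper_force: 40.0
```

```bash
python3 -c "
from m import *
go([.4475,-.2858,.0155],-123)"
```

```text
now [ 0.4467 -0.2858  0.0146] [-179.99    0.   -123.06] shift units [-0.0009 -0.0015 -0.0019] then tool rotvec units [-0.0002  0.0001 -0.001 ] F [0.3 0.2 0.7] w 0.0093 40.0 t 10.6
```

```bash
cat >> h.py <<'E'
def W(x,y,z):
    a=np.radians(1.85); return [.6261+(x*np.cos(a)-y*np.sin(a))/1e3,.0223+(x*np.sin(a)+y*np.cos(a))/1e3,.05+z/1e3]
def org(p):
    a=np.radians(1.85); d=np.array(p[:2])-[.6261,.0223]; return np.array([d[0]*np.cos(a)+d[1]*np.sin(a),-d[0]*np.sin(a)+d[1]*np.cos(a),p[2]-.05])*1e3
E
python3 -c "
from h import *
s=r.get_state(); p=s['tcp_pos'].copy(); p[2]+=.115
go(W(-92,-50,70),-88.15,(p,[180,0,-88.15]))"
```

```text
now [ 0.4467 -0.2858  0.1296] [180.     0.   -88.15] shift units [-0.5042 -0.1946  0.0191] then tool rotvec units [0. 0. 0.] F [0.3 0.2 0.7] w 0.0093 40.0 t 10.6
```

Call:
carry_out([
  [0,0,-0.04,0,0,0],
  [0,0,-0.09,0,0,0],
  [0,0,-0.1,0,0,0],
  [0,0,0,0,0,-0.1455],
  [0,0,0,0,0,-0.1455],
])

```text
time_s: 11.22
tcp_pos: [0.4467, -0.2857, 0.1302]
eef_rot: [-179.9, 0.0, -105.3]
contact_force: [-0.4, 0.6, -0.8]
gripper_width: 0.0098
gripper_force: 40.0
```

Call:
carry_out([
  [0,0,0,0,0,-0.1455],
  [0,0,0,0,0,-0.1455],
  [-0.1008,-0.0389,0.0038,0,0,0],
  [-0.1008,-0.0389,0.0038,0,0,0],
  [-0.1008,-0.0389,0.0038,0,0,0],
])

```text
time_s: 11.85
tcp_pos: [0.5002, -0.1313, 0.1237]
eef_rot: [-180.0, 0.0, -88.2]
contact_force: [1.6, -0.6, -0.2]
gripper_width: 0.0098
gripper_force: 40.0
```

Call:
carry_out([
  [-0.1008,-0.0389,0.0038,0,0,0],
  [-0.1008,-0.0389,0.0038,0,0,0],
  [0,0,0,0,0,0],
  [0,0,0,0,0,0],
  [0,0,0,0,0,0],
])

```text
time_s: 12.48
tcp_pos: [0.5351, -0.0316, 0.1198]
eef_rot: [180.0, -0.0, -88.2]
contact_force: [0.1, -0.6, -0.1]
gripper_width: 0.01
gripper_force: 40.0
```

```bash
python3 -c "
from m import *
go(W(-92,-50,35),-88.15); s=r.get_state(); q=s['tcp_pos']; print(org(q))
im2=cv2.cvtColor(r.capture('side'),4); cv2.imwrite('pics/s4.png',im2)
a=np.radians(1.85); R=np.array([[np.cos(a),-np.sin(a)],[np.sin(a),np.cos(a)]])
b=cv2.resize(im2[140:280,230:390],None,fx=4.2,fy=4.2)
P=[]
for x,y in((-15,-40),(45,-40),(45,40),(-15,40)):
  d=R@[x,y]; P.append((proj('side',[q[0]+d[0]/1e3,q[1]+d[1]/1e3,q[2]-.0096])-[230,140]+.5)*4.2)
cv2.polylines(b,[np.int32(P)],True,(0,255,0),1); cv2.imwrite('pics/c4.png',b)"
```

```text
now [ 0.5351 -0.0316  0.1198] [179.97  -0.   -88.21] shift units [-0.002  -0.0015  0.0696] then tool rotvec units [ 0.0004 -0.0001 -0.001 ] F [ 0.1 -0.6 -0.1] w 0.01 40.0 t 12.47
[-92.71635998 -50.972857    69.79923736]
```

View pics/c4.png

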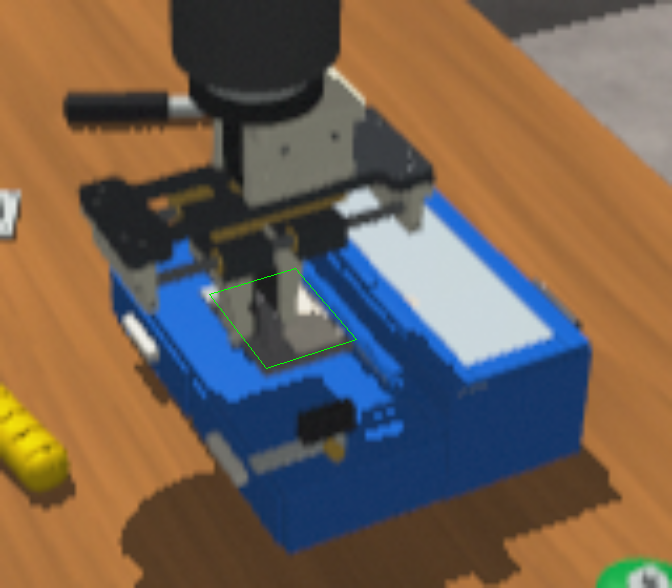

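Call:
carry_out([
  [-0.002,-0.0015,0.045,0,0,0],
  [0,0,0.035,0,0,0],
  [0,0,0.0256,0,0,0],
  [0,0,0,0,0,0],
  [0,0,0,0,0,0],
])

```text
time_s: 13.15
tcp_pos: [0.5367, -0.0299, 0.0677]
eef_rot: [-180.0, 0.0, -88.2]
contact_force: [0.4, -0.1, -0.3]
gripper_width: 0.0097
gripper_force: 40.0
```

Call:
carry_out([
  [0,0,0.002,0,0,0],
  [0,0,0.002,0,0,0],
  [0,0,0.001,0,0,0],
  [0,0,0,0,0,0],
])

```text
time_s: 13.65
tcp_pos: [0.5363, -0.0297, 0.0646]
eef_rot: [-180.0, 0.0, -88.1]
contact_force: [0.7, 0.6, -0.1]
gripper_width: 0.0097
gripper_force: 40.0
```

```bash
python3 -c "
from m import *
go(W(-92,-45,14),-88.15); s=r.get_state(); q=s['tcp_pos']; print(org(q),s['moment'])"
```

```text
now [ 0.5363 -0.0297  0.0646] [-180.      0.    -88.14] shift units [-0.0081  0.0012  0.0012] then tool rotvec units [-0.      0.      0.0002] F [ 0.7  0.6 -0.1] w 0.0097 40.0 t 13.65
[-91.40971437 -49.03942411  14.61951806] [ 0.12719546 -0.04603702 -0.00660254]
```

Call:
carry_out([
  [-0.004,0,0.001,0,0,0],
  [-0.004,0,0.001,0,0,0],
  [0,0,0,0,0,0],
  [0,0,0,0,0,0],
])

```text
time_s: 14.15
tcp_pos: [0.5369, -0.0259, 0.0645]
eef_rot: [-179.9, -0.0, -88.1]
contact_force: [-0.8, -3.6, 7.5]
gripper_width: 0.0097
gripper_force: 40.0
```

```bash
python3 -c "
from m import *
go(W(-92,-45,14),-88.15); s=r.get_state(); q=s['tcp_pos']; print(org(q),s['moment'])"
```

```text
now [ 0.5369 -0.0259  0.0645] [-1.7992e+02 -3.0000e-02 -8.8110e+01] shift units [-0.0007  0.0025  0.001 ] then tool rotvec units [-0.0013 -0.0005  0.0006] F [-0.8 -3.6  7.5] w 0.0097 40.0 t 14.15
[-90.74588906 -45.34086538  14.51089086] [-1.0380314   0.23790898 -0.01858024]
```

Call:
carry_out([
  [0,-0.006,-0.001,0,0,0],
  [0,-0.01,0,0,0,0],
  [0,-0.01,0,0,0,0],
  [0,-0.01,0,0,0,0],
  [0,0,0,0,0,0],
])

```text
time_s: 14.78
tcp_pos: [0.5542, -0.0252, 0.0645]
eef_rot: [180.0, -0.0, -88.1]
contact_force: [-2.5, -1.0, 6.4]
gripper_width: 0.0101
gripper_force: 40.0
```

Call:
carry_out([
  [0,-0.006,0,0,0,0],
  [0,-0.006,0,0,0,0],
  [0,0,0,0,0,0],
])

```text
time_s: 15.15
tcp_pos: [0.5598, -0.025, 0.0645]
eef_rot: [180.0, -0.0, -88.1]
contact_force: [-3.8, -0.9, 6.5]
gripper_width: 0.0097
gripper_force: 40.0
```

```bash
python3 -c "
from m import *
go(W(-50,-45,14),-88.15); s=r.get_state(); q=s['tcp_pos']; print(org(q),s['moment'])"
```

```text
now [ 0.5598 -0.025   0.0645] [ 1.7995e+02 -2.0000e-02 -8.8130e+01] shift units [-0.0003 -0.0356  0.001 ] then tool rotvec units [ 0.0008 -0.0004  0.0003] F [-3.8 -0.9  6.5] w 0.0097 40.0 t 15.15
[-67.79690271 -45.17955325  14.52145286] [-0.23747075  1.3909001  -0.0508861 ]
```

Call:
carry_out([
  [0,-0.006,0,0,0,0],
  [0,-0.006,0,0,0,0],
  [0,-0.004,0,0,0,0],
  [0,0,0,0,0,0],
])

```text
time_s: 15.65
tcp_pos: [0.5676, -0.0248, 0.0645]
eef_rot: [179.9, -0.0, -88.1]
contact_force: [-4.4, -0.6, 8.0]
gripper_width: 0.0095
gripper_force: 40.0
```

Call:
carry_out([
  [0,-0.006,0,0,0,0],
  [0,-0.006,0,0,0,0],
  [0,0,0,0,0,0],
])

```text
time_s: 16.02
tcp_pos: [0.5713, -0.0249, 0.0645]
eef_rot: [179.7, -0.0, -88.2]
contact_force: [-13.6, 0.6, 16.6]
gripper_width: 0.0098
gripper_force: 40.0
```

```bash
python3 -c "
from m import *
go(W(-50,-45,14),-88.15); s=r.get_state(); q=s['tcp_pos']; print(org(q),s['moment'])"
```

```text
now [ 0.5713 -0.0249  0.0645] [ 1.797e+02 -4.000e-02 -8.815e+01] shift units [-0.0008 -0.0127  0.001 ] then tool rotvec units [ 0.005  -0.0007 -0.0001] F [-13.6   0.6  16.6] w 0.0098 40.0 t 16.02
[-56.34152251 -45.38844997  14.51137729] [0.62652408 4.62561092 0.03239657]
```

Call:
carry_out([
  [0,0,-0.002,0,0,0],
  [0,-0.003,0,0,0,0],
  [0,-0.003,0,0,0,0],
  [0,0,0,0,0,0],
  [0,0,0,0,0,0],
])

```text
time_s: 16.65
tcp_pos: [0.5743, -0.0247, 0.0645]
eef_rot: [179.7, -0.0, -88.2]
contact_force: [-9.1, 0.4, 6.9]
gripper_width: 0.01
gripper_force: 40.0
```

```bash
python3 -c "
from m import *
go(W(-50,-45,14),-88.15); s=r.get_state(); q=s['tcp_pos']; print(org(q),s['moment'])"
```

```text
now [ 0.5743 -0.0247  0.0645] [ 1.797e+02 -3.000e-02 -8.818e+01] shift units [-0.0007 -0.0066  0.0011] then tool rotvec units [ 0.005  -0.0005 -0.0005] F [-9.1  0.4  6.9] w 0.01 40.0 t 16.65
[-53.31157382 -45.3521911   14.5446864 ] [0.40000817 3.2548797  0.03229355]
```

Call:
carry_out([
  [0,-0.003,0,0,0,0],
  [0,-0.002,0,0,0,0],
  [0,0,0,0,0,0],
  [0,0,0,0,0,0],
])

```text
time_s: 17.15
tcp_pos: [0.5761, -0.0247, 0.0645]
eef_rot: [179.6, -0.0, -88.2]
contact_force: [-10.6, 1.2, 9.1]
gripper_width: 0.01
gripper_force: 40.0
```

Call:
carry_out([
  [0,-0.002,0,0,0,0],
  [0,0,0,0,0,0],
  [0,0,0,0,0,0],
])

```text
time_s: 17.52
tcp_pos: [0.5769, -0.0247, 0.0645]
eef_rot: [179.6, -0.0, -88.2]
contact_force: [-13.3, 1.7, 11.0]
gripper_width: 0.0098
gripper_force: 40.0
```

Call:
carry_out([
  [0,-0.002,0,0,0,0],
  [0,0,0,0,0,0],
  [0,0,0,0,0,0],
])

```text
time_s: 17.9
tcp_pos: [0.5775, -0.0247, 0.0645]
eef_rot: [179.6, -0.0, -88.2]
contact_force: [-14.0, 2.8, 11.3]
gripper_width: 0.0097
gripper_force: 40.1
```

```bash
python3 -c "
from m import *
go(W(-50,-45,14),-88.15); s=r.get_state(); q=s['tcp_pos']; print(org(q),s['moment'])"
```

```text
now [ 0.5775 -0.0247  0.0645] [ 1.7957e+02 -4.0000e-02 -8.8190e+01] shift units [-0.0008 -0.0002  0.0011] then tool rotvec units [ 0.0071 -0.0006 -0.0006] F [-14.    2.8  11.3] w 0.0097 40.1 t 17.9
[-50.09071173 -45.38369776  14.53581355] [0.83168578 4.84628321 0.08106988]
```

Call:
carry_out([
  [0,-0.002,-0.001,0,0,0],
  [0,0,0,0,0,0],
  [0,0,0,0,0,0],
])

```text
time_s: 18.27
tcp_pos: [0.5775, -0.0247, 0.0646]
eef_rot: [179.5, -0.0, -88.2]
contact_force: [-16.0, 2.9, 10.2]
gripper_width: 0.01
gripper_force: 40.1
```

Call:
carry_out([
  [0,-0.002,0,0,0,0],
  [0,0,0,0,0,0],
  [0,0,0,0,0,0],
])

```text
time_s: 18.65
tcp_pos: [0.5776, -0.0247, 0.0646]
eef_rot: [179.4, -0.0, -88.2]
contact_force: [-19.2, 3.2, 14.1]
gripper_width: 0.0097
gripper_force: 40.1
```

```bash
python3 -c "
from m import *
go(W(-50,-45,14),-88.15); s=r.get_state(); q=s['tcp_pos']; print(org(q),s['moment'])"
```

```text
now [ 0.5776 -0.0247  0.0646] [ 1.7938e+02 -4.0000e-02 -8.8210e+01] shift units [-0.0008 -0.0001  0.0011] then tool rotvec units [ 0.0104 -0.0007 -0.0011] F [-19.2   3.2  14.1] w 0.0097 40.1 t 18.65
[-50.0369828  -45.39658399  14.56503687] [1.5131011  6.79564416 0.04755606]
```

Call:
carry_out([
  [0,0,0,0.006,0,0],
  [0,0,0,0.006,0,0],
  [0,0,0,0,0,0],
  [0,0,0,0,0,0],
  [0,0,0,0,0,0],
])

```text
time_s: 19.27
tcp_pos: [0.5776, -0.0247, 0.0645]
eef_rot: [-179.9, -0.0, -88.2]
contact_force: [-18.8, 4.1, 15.0]
gripper_width: 0.0095
gripper_force: 40.0
```

```bash
python3 -c "
from m import *
go(W(-50,-45,14),-88.15); s=r.get_state(); q=s['tcp_pos']; print(org(q),s['moment'])
im2=cv2.cvtColor(r.capture('side'),4)
cv2.imwrite('pics/c5.png',cv2.resize(im2[140:280,230:390],None,fx=4.2,fy=4.2))"
```

```text
now [ 0.5776 -0.0247  0.0645] [-1.7991e+02 -4.0000e-02 -8.8210e+01] shift units [-0.0008 -0.      0.0011] then tool rotvec units [-0.0016 -0.0007 -0.001 ] F [-18.8   4.1  15. ] w 0.0095 40.0 t 19.27
[-50.02423035 -45.38136275  14.53389886] [1.64889895 6.95307174 0.10949982]
```

View pics/c5.png

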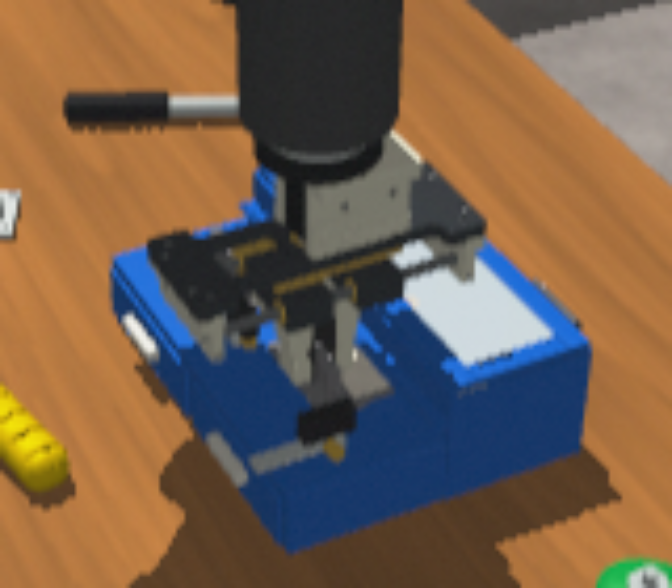

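The side view shows the plate behind the lip and flat. The catch knob is at about (327,420) in the crop with its wing pointing out of the front. The holder stopped solidly at organizer x = -50.0 (TCP), which is where home should be, with a push of about 19 N.

```bash
python3 -c "
from plant import r
print(r.close_job())"
```

```text
the job is handed in; nothing more can be done
None
```

I opened the catch and handed the job in with the holder pressed fully home in the empty bay: it stopped solidly where home should be, with the fingers still pushing at about 19 N, and I moved nothing else.

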